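Try the choke of a rebuilt carburettor, then hold its throttle at the mark

TASK

The rebuilt carburettor on its setting stand is about to have its throttle stop screw set. Turn the choke knob clockwise all the way to its stop and let go so that it springs fully back, then pull the throttle rod out by its knob until its pointer lines up with the index clip on the rail. Finish while still holding the knob so that the pointer stays steady at the clip; leave the clip and the loose things on the table where they are.

Things in the scene. Friction and masses are not known exactly. Their poses are not given: they have to be found in the camera images.
- stand: Fixed stand: dark steel plate 145 x 134 x 12 mm with a carburettor and, along one side, a guide rail for the throttle rod. Origin on the table under the carburettor; z up; x runs along the rod from pull knob to carburettor (the rod pulls out along -x); +y is the choke side, -y the rail side. Nothing but the choke knob (top 134 mm) stands higher than 121 mm above the table.
- choke (a joint): Choke knob turn, rad: 0 = sprung home (flap open), 1.2 = stop (flap shut); grows as the knob turns clockwise seen from above. A spring of about 0.025 N m at home and 0.085 N m at the stop returns it in under a second when let go.
- choke_grip (a point): Grip point of the black wing knob on the carburettor, vertical axis: bar 34 long x 10 thick x 21 mm high (4 mm of hub, radius 12.5, below). Point on the axis 126 mm above the table, 13 mm above the bar's underside, 8 mm below its top; x along the bar, z up. At home x is parallel to the stand's x. It is at (0, 26, 126) mm in the stand's frame. 40 mm free on each side of the bar above 108 mm.
- throttle (a joint): How far the throttle rod is drawn out, m: 0 = sprung home, 0.036 = end of travel. Spring force on it: 4.3 N at home, rising 0.24 N per mm, to about 12 N at 0.031; it runs home if let go. Pointer and index clip line up when throttle equals index_clip.
- pull_grip (a point): Grip point of the black spool-shaped knob on the front end of the throttle rod, axis level along the stand's x: waist 20 mm diameter x 24 mm long, front flange 34 mm diameter, back flange 27 mm. Point on the axis at the middle of the waist, 104 mm above the table; axes as the stand's. Grip the waist from above, a finger at each side. At home it is at (-122, -46, 104) mm in the stand's frame.
- index_clip (a joint): Where the index clip is set on the rail, m: its distance beyond the pointer's home position, 0.013 to 0.031, different each time. Stiff (slips at about 8 N); not to be moved.
- pointer_tip (a point): Top of the thin dark steel blade (2 mm thick) that stands on the brass collar of the throttle rod, above the graduated rail (a line every 5 mm): the pointer. About 120 mm above the table. Moves with the rod; axes as the stand's.
- index_tip (a point): Tip of the thin brass finger (2 mm thick) that rises from the small clip on the rail's outer edge and bends in over the rod; it ends 2 mm beside the pointer's path, 120 mm above the table: the mark. Axes as the stand's.
- parts_tin: Loose bystander: open round tin, 94 mm diameter, 35 mm high; origin centre of underside.
- screwdriver_black: Loose bystander: screwdriver with dark handle, 29 x 166 x 29 mm, lying flat.
- screwdriver_orange: Loose bystander: screwdriver with orange handle, 30 x 211 x 29 mm, lying flat.
- spark_plug: Loose bystander: spark plug, 21 x 58 x 24 mm, lying flat.
- hex_key: Loose bystander: bent hexagon key, 34 x 124 x 9 mm, lying flat.
- red_pliers: Loose bystander: red pliers, 40 x 145 x 12 mm, lying flat.

How it is judged:
By the outcome, as a careful person would: the job done as asked, in the order asked, and still so for the second after the job is handed in, while the arm keeps its last pose, push and grip.
It also fails if it takes over 54 s, if anything falls off the work surface, if the arm or the gripper's body presses on something with over 40 N, if the wrist force passes 120 N, or if a joint passes its speed limit or range.

ROBOT

A 6-joint arm with a two-finger parallel gripper is mounted at the origin on a cart in front of the work surface, level with it; the furniture and walls round the work are solid. World frame = base frame: x ahead of the robot, y to its left, z up, the work surface at z = 0. Lengths are in m, angles in rad, forces in N, time in s.
With the tool pointing down it reaches from about 0.35 to 0.775 m from the base axis. Payload 7.3 kg.
Tool frame: the origin (TCP) lies at the centre of the arm's flange, where the gripper is bolted on; the fingertips stand 178 mm ahead of it and the grasp point (between the pads) lies 159 mm ahead of it (tip_extent is the distance from the TCP to the fingertips, in m); z points along the fingers, y is the line along which they close (so a half turn about z gives the same grasp; the last joint's range is limited). The gripper opens to 92 mm and grips with 3 to 60 N. Pads are 19 mm wide; open, the fingers measure 130 mm over their backs; the gripper's body (75 mm by 190 mm) begins 47 mm behind the grasp point.
Start: joints at [-1.406, 0.342, 1.524, -0, 1.275, -0.146], TCP at [0.161, -0.5, 0.405] pointing down, gripper open.
Joint ranges: [-2.53, 2.53], [-0.77, 2.02], [0.04, 2.7], [-1, 4.14], [0.28, 2.66], [-3.11, 3.11]. Speed limits (rad/s): [2.57, 2.57, 3.14, 3.14, 3.14, 3.14].

INTERFACE

Orientations are given as [roll, pitch, yaw] about the fixed x, y, z axes, in that order (R = Rz(yaw) Ry(pitch) Rx(roll)).
In Python, from cell import * gives the robot as it stands.
- The arm moves only by the tool arm_command, never from a script. Its arguments are lists of equal length, an entry for each row: "xyz": the shift along the world's x, y, z in mm, a list of three; "spin": the turn about the world's z in degrees. In form: {"xyz": [[tx, ty, tz], ...], "spin": [spin, ...]}. A call has 1 to 20 rows; each row shifts and turns the commanded pose from where the row before left it; what a row does not reach is not made up. A row lasts 1/10 s, in which the tool goes at most 50 mm and 8.59 degrees, less where a joint would pass 70% of its speed; a pose out of reach is approached as far as the arm can. A call with a gripper value outside its range is refused whole. "jaw" is the opening, from -1 (shut) to 1 (fully open), set as the call begins (left out, the last holds). The fingers move at their own pace and stop on an object; "squeeze" is the grip in N (left out, the last holds). Time passes only in rows, so rows that do not move let the fingers close. It gives the time, the measured TCP pose, the force, the opening and the grip force at its end, in the units of the state.
- observe(): the state, without advancing time (a new reading comes with each control period).
- read_camera(name): name is "scene" or "top" or "wrist"; returns a dict with "img" (420x560x3 uint8, red, green, blue), "depth" (420x560 float32, m along the optical axis (not along the pixel's ray), 0 where there is no reading), "fx", "fy", "cx", "cy" (pixels), "world_from_camera" (4x4, takes a point from camera to world coordinates). Camera axes: x right, y up, looking along -z (the intrinsics and any distortion apply to the point x, -y, -z); pixel columns grow to the right and rows downward; lengths in m; the calibration is good to about 2 mm. A picture is of the moment at which its call begins.
- hand_in(): hands the job in; it is judged then, once.
The state is a dict: "time": time; "qpos": joint angles; "qvel": joint speeds; "joint_efforts": joint torques, N m; "tool_pos": TCP position; "tool_rot": TCP orientation; "contact_force": force on the tool from outside, world axes, zero at the start; "torque": the same for the moment, N m; "opening": finger opening in m; "grip_force": force on a finger pad.
Only numpy, scipy, OpenCV 4.12 (cv2) and the standard library are available. Lean on these libraries where they do the work, as an engineer would, in place of code of your own. Each camera call takes 0.05 s, during which the arm holds its last target. There are 200 camera calls.

## Working session

There is one attempt and no reset: what is moved stays moved. The work goes in short steps, Python scripts to look and compute and a tool call to move; the robot and the scene stay as the last step left them, time stands still between calls to the robot, and variables do not carry over. Pictures are saved under pics/ and viewed, at most 10 in all, crops included, and the job is handed in when it is done.

Besides the shell and the picture viewer there is one more tool, called after "Emit:" as name(argument=value, ...), one argument or row to a line, values as JSON. arm_command: Moves the arm, as the interface text tells. Its arguments: {"type":"object","properties":{"xyz":{"type":"array","items":{"type":"array","items":{"type":"number"}}},"spin":{"type":"array","items":{"type":"number"}},"jaw":{"type":"number"},"squeeze":{"type":"number"}},"required":["xyz","spin"]}

```bash
mkdir -p pics
cat > h.py <<'E'
from cell import *
import numpy as np, cv2
def shot(n,save=None):
    c=read_camera(n)
    if save: cv2.imwrite('pics/'+save,c['img'][:,:,::-1])
    return c
def pts(c):
    h,w=c['depth'].shape; u,v=np.meshgrid(np.arange(w),np.arange(h)); d=c['depth']
    P=np.stack([(u-c['cx'])/c['fx']*d,-(v-c['cy'])/c['fy']*d,-d,np.ones_like(d)],-1)
    return (P@np.array(c['world_from_camera']).T)[...,:3]
def ray(c,u,v):
    M=np.array(c['world_from_camera']); d=M[:3,:3]@np.array([(u-c['cx'])/c['fx'],-(v-c['cy'])/c['fy'],-1]); return M[:3,3],d
def onz(c,u,v,z):
    o,d=ray(c,u,v); return o+d*(z-o[2])/d[2]
def two(c1,p1,c2,p2):
    o1,d1=ray(c1,*p1);o2,d2=ray(c2,*p2)
    s=np.linalg.lstsq(np.stack([d1,-d2],1),o2-o1,rcond=None)[0]
    a=o1+s[0]*d1;b=o2+s[1]*d2
    return (a+b)/2,np.linalg.norm(a-b)
E
python3 - <<'E'
from h import *
import pickle
cs={n:shot(n) for n in ('scene','top')}
pickle.dump(cs,open('c0.pkl','wb'))
for n,c in cs.items():
    cv2.imwrite(f'pics/{n}0.png',c['img'][:,:,::-1]); print(n,c['fx'],c['cx'],c['cy'],{k for k in c},np.round(c['world_from_camera'],3).tolist())
s=observe();print(s['tool_pos'],s['tool_rot'],s['time'],s['opening'])
E
```

```text
scene 442.776427605614 279.2192806225468 209.96508388601117 {'depth', 'fx', 'cy', 'img', 'world_from_camera', 'fy', 'cx'} [[-0.68, 0.402, -0.613, -0.269], [-0.733, -0.389, 0.558, 0.854], [-0.014, 0.829, 0.559, 0.854], [0.0, 0.0, 0.0, 1.0]]
top 438.5560635227338 269.432594076455 209.04027439504742 {'depth', 'fx', 'cy', 'img', 'world_from_camera', 'fy', 'cx'} [[-0.023, 0.999, -0.043, 0.478], [-0.999, -0.024, -0.028, 0.094], [-0.029, 0.042, 0.999, 1.15], [0.0, 0.0, 0.0, 1.0]]
[ 0.16055891 -0.49971958  0.40410873] [-3.14020622e+00 -1.99575345e-04  3.10809973e-01] 0.1 0.09177934512971198
```

View pics/scene0.png

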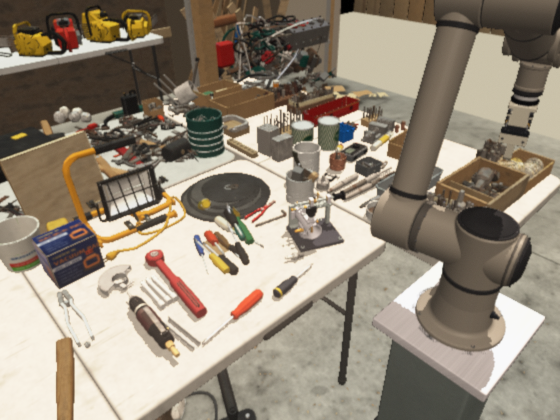

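View pics/top0.png

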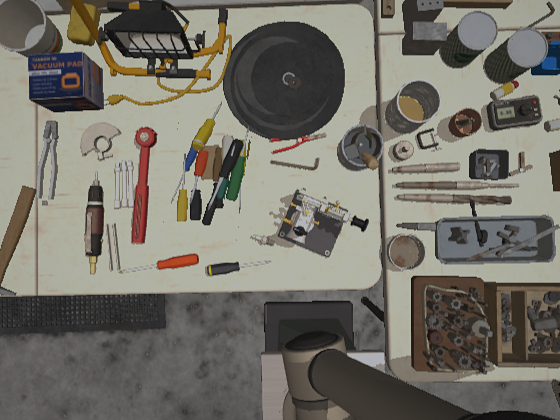

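The scene view shows the stand near (313,225). In the top view it is at about (315,225), with the pull knob at about (360,223) pointing to world -y and the choke side toward the robot. I'll enlarge both.

Run:
```python
from h import *
import pickle
cs=pickle.load(open('c0.pkl','rb'))
a=cs['top']['img'][180:265,265:375];b=cs['scene']['img'][180:265,270:380]
f=lambda x:cv2.resize(x[:,:,::-1],None,fx=7,fy=7,interpolation=cv2.INTER_CUBIC)
cv2.imwrite('pics/a1.png',f(a)[:, :]);cv2.imwrite('pics/b1.png',f(b))
P=pts(cs['top']);
for v in range(210,240,4): print(v,[tuple(np.round(P[v,u]*1000).astype(int)) for u in (296,300,304,340,352,356,360,364)])
```

```text
210 [(np.int64(523), np.int64(58), np.int64(9)), (np.int64(519), np.int64(51), np.int64(94)), (np.int64(518), np.int64(42), np.int64(104)), (np.int64(517), np.int64(-46), np.int64(89)), (np.int64(519), np.int64(-89), np.int64(-2)), (np.int64(519), np.int64(-99), np.int64(-3)), (np.int64(519), np.int64(-109), np.int64(2)), (np.int64(519), np.int64(-120), np.int64(-3))]
214 [(np.int64(511), np.int64(59), np.int64(54)), (np.int64(509), np.int64(51), np.int64(90)), (np.int64(509), np.int64(42), np.int64(97)), (np.int64(507), np.int64(-43), np.int64(104)), (np.int64(509), np.int64(-89), np.int64(-4)), (np.int64(509), np.int64(-98), np.int64(2)), (np.int64(508), np.int64(-109), np.int64(-1)), (np.int64(508), np.int64(-119), np.int64(0))]
218 [(np.int64(501), np.int64(60), np.int64(67)), (np.int64(500), np.int64(51), np.int64(92)), (np.int64(500), np.int64(42), np.int64(91)), (np.int64(498), np.int64(-45), np.int64(87)), (np.int64(498), np.int64(-88), np.int64(-2)), (np.int64(496), np.int64(-80), np.int64(109)), (np.int64(498), np.int64(-109), np.int64(-2)), (np.int64(498), np.int64(-119), 
[... 1177 characters left out ...]
64(113)), (np.int64(462), np.int64(53), np.int64(111)), (np.int64(462), np.int64(45), np.int64(133)), (np.int64(458), np.int64(-55), np.int64(1)), (np.int64(457), np.int64(-86), np.int64(2)), (np.int64(457), np.int64(-97), np.int64(2)), (np.int64(456), np.int64(-108), np.int64(-4)), (np.int64(456), np.int64(-117), np.int64(0))]
238 [(np.int64(452), np.int64(62), np.int64(80)), (np.int64(451), np.int64(52), np.int64(78)), (np.int64(451), np.int64(42), np.int64(69)), (np.int64(447), np.int64(-55), np.int64(-3)), (np.int64(446), np.int64(-87), np.int64(-3)), (np.int64(446), np.int64(-97), np.int64(-4)), (np.int64(446), np.int64(-107), np.int64(-3)), (np.int64(446), np.int64(-117), np.int64(1))]
```

View pics/a1.png

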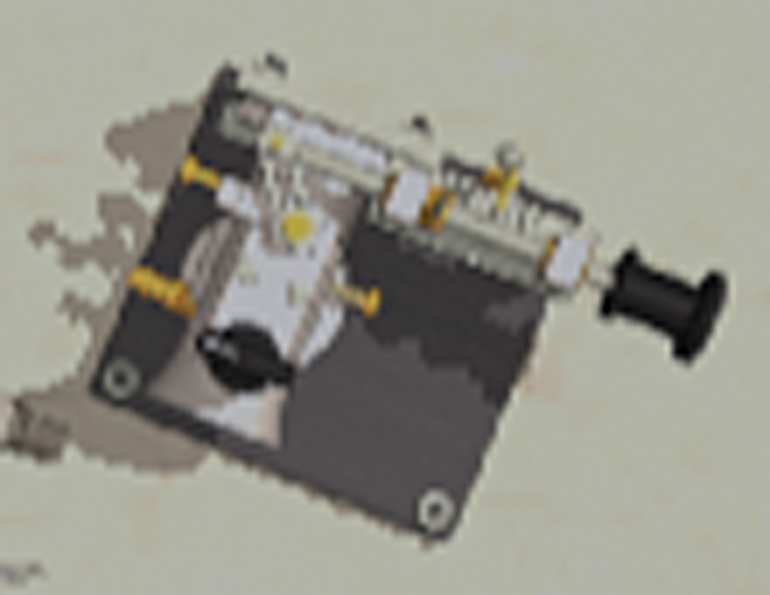

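View pics/b1.png

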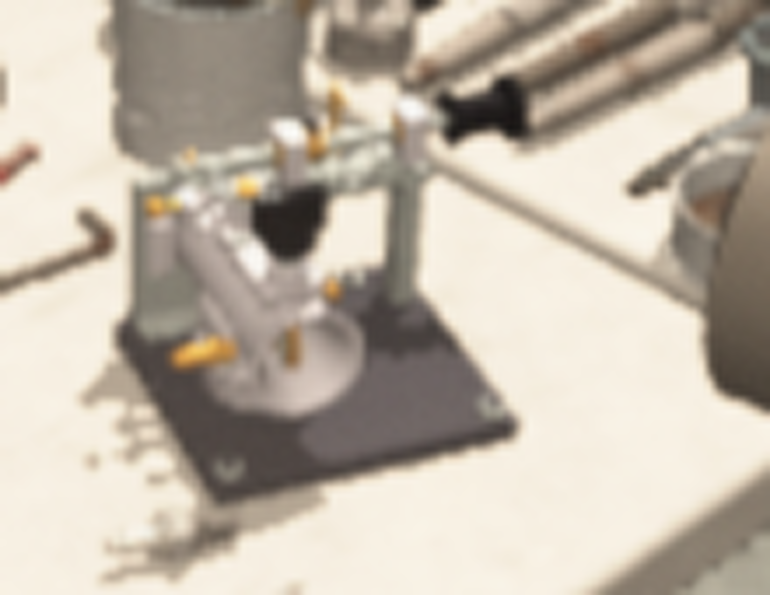

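The top crop shows the choke wing knob at (243,356), i.e. full-image (299.3,230.4), and the spool waist at (663,300), i.e. (359.3,222.4). The brass collar and pointer are near (437,205) and the brass clip near (500,183). In the scene crop, the spool is at (485,108) and the choke knob at (290,222).

Run:
```python
from h import *
import pickle
cs=pickle.load(open('c0.pkl','rb'));T,S=cs['top'],cs['scene']
def blob(c,box):
    u0,v0,u1,v1=box; m=(c['img'][v0:v1,u0:u1].max(2)<48).astype(np.uint8)
    n,l,st,ce=cv2.connectedComponentsWithStats(m)
    i=1+np.argmax(st[1:,4]); ys,xs=np.where(l==i); r=cv2.minAreaRect(np.stack([xs,ys],1).astype(np.float32))
    return (r[0][0]+u0,r[0][1]+v0),r[1],r[2],st[i,4],(ce[i]+[u0,v0]).round(1)
bt=blob(T,(290,222,310,240));bp=blob(T,(348,213,372,235));print(bt,bp)
bs=blob(S,(303,203,320,219));bq=blob(S,(330,188,348,203));print(bs,bq)
print('choke',two(T,bt[0],S,bs[0]),onz(T,*bt[0],.134))
print('pull',two(T,bp[0],S,bq[0]),onz(T,*bp[0],.104))
k=lambda p:(265+p[0]/7-.43,180+p[1]/7-.43)
ck=onz(T,*k((243,356)),.130);pl=onz(T,*k((663,300)),.104)
print('hand',ck,pl, np.hypot(*(ck-pl)[:2]),np.hypot(122,72))
d=(pl-ck)[:2];yaw=np.arctan2(d[1],d[0])-np.arctan2(-72,-122);print('yaw',np.degrees(yaw))
e=[onz(T,*k(p),.134) for p in((200,340),(292,375))];print('bar',e)
print('plate corners',[onz(T,*k(p),.012).round(3) for p in((228,68),(97,392),(445,540),(548,290))])
```

```text
((299.5, 231.0), (8.0, 13.0), 90.0, np.int32(71), array([299.8, 231.1])) ((359.0, 222.49999904632568), (15.227017402648926, 12.4415864944458), 21.801406860351562, np.int32(126), array([359.5, 223. ]))
((311.6000003814697, 211.79999923706055), (6.324554920196533, 8.854375839233398), 71.56504821777344, np.int32(44), array([310.9, 211.5])) ((338.5, 195.0), (6.0, 11.0), 90.0, np.int32(47), array([339.7, 195.6]))
choke (array([0.46836473, 0.05386494, 0.11370629]), np.float64(0.0009515931805791626)) [0.46888338 0.05498264 0.134     ]
pull (array([ 0.4852363 , -0.08792432,  0.10292211]), np.float64(0.00077405090730769)) [ 0.48551065 -0.08746862  0.104     ]
hand [0.47018633 0.05529219 0.13      ] [ 0.48566744 -0.08814396  0.104     ] 0.1442691769062304 141.66156853571826
yaw 65.61253497363461
bar [array([0.47581566, 0.06947866, 0.134     ]), array([0.46359054, 0.03948256, 0.134     ])]
plate corners [array([0.576, 0.054, 0.012]), array([0.457, 0.105, 0.012]), array([ 0.4  , -0.022,  0.012]), array([ 0.491, -0.062,  0.012])]
```

Heights agree (pull 103 mm, stand yaw about 66°, choke-pull distance 144 mm against 142 mm). I'll move above the choke with the jaw part-open.

Emit:
arm_command(
  xyz=[
    [17,31,3],
    [17,31,3],
    [17,31,3],
    [17,31,3],
    [17,31,3],
    [17,31,3],
    [17,31,0],
    [17,31,0],
    [17,31,0],
    [17,31,0],
    [17,31,0],
    [17,31,0],
    [17,31,0],
    [17,31,0],
    [17,31,0],
    [17,30,0],
    [17,30,0],
    [19,30,0],
    [0,0,0],
    [0,0,0],
  ],
  spin=[2.7,2.7,2.7,2.7,2.7,2.7,2.7,2.7,2.7,2.7,2.7,2.7,2.7,2.7,2.7,2.7,2.7,2.3,0,0],
  jaw=-0.25,
  squeeze=25,
)

```text
time: 2.1
tool_pos: [0.4685, 0.0556, 0.4221]
tool_rot: [-3.14, 0.001, 1.153]
contact_force: [-1.2, 0.6, -0.3]
opening: 0.0343
grip_force: 0.0
```

Run:
```python
from h import *
import pickle
c=shot('wrist','w1.png'); pickle.dump(c,open('w1.pkl','wb'))
print(c['fx'],np.round(c['world_from_camera'],3).tolist())
s=observe();print(s['tool_pos'],np.degrees(s['tool_rot']),s['time'],s['opening'],s['contact_force'])
```

```text
378.15280409132527 [[0.915, 0.388, 0.115, 0.497], [-0.405, 0.879, 0.252, 0.123], [-0.003, -0.277, 0.961, 0.403], [0.0, 0.0, 0.0, 1.0]]
[0.46825115 0.05496902 0.42228237] [-1.79939116e+02  5.21464179e-02  6.60157297e+01] 2.15 0.03419608093250933 [-0.40092948 -0.45772257  0.8473131 ]
```

View pics/w1.png

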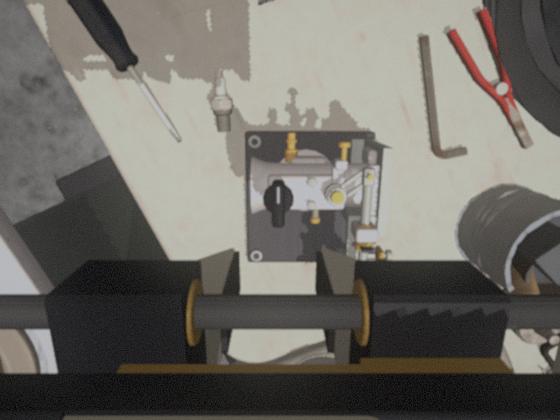

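The wrist view has image up along stand +x. The choke knob is at about (278,203) with its bar upright, and the plate corners are at about (246,132), (375,132), (247,262) and (380,262).

Run:
```python
from h import *
import pickle
c=pickle.load(open('w1.pkl','rb'));T=pickle.load(open('c0.pkl','rb'))['top']
P=pts(c); sub=P[165:245,255:305]; 
im=c['img'][165:245,255:305]; m=(sub[...,2]>.126)&(sub[...,2]<.142)
q=sub[m]; print(len(q),q.mean(0),q.min(0),q.max(0))
r=cv2.minAreaRect((q[:,:2]*1000).astype(np.float32));print(r)
r2=cv2.minAreaRect(np.argwhere(m)[:,::-1].astype(np.float32));print(r2, np.degrees(observe()['tool_rot'][2]))
print(onz(c,r2[0][0]+255,r2[0][1]+165,.134), two(c,(r2[0][0]+255,r2[0][1]+165),T,(299.5,230.7)))
```

```text
574 [0.46724969 0.05602671 0.13372341] [0.4565584  0.039316   0.12620874] [0.47689393 0.07126762 0.13626848]
((466.9232177734375, 55.209930419921875), (33.43905258178711, 9.016131401062012), 66.03514099121094)
((23.0, 38.5), (45.0, 12.0), 90.0) 66.01572970598174
[0.46739714 0.05633118 0.134     ] (array([0.46841938, 0.05548744, 0.13289402]), np.float64(0.002557610814913082))
```

Bar centre is (467, 55.5) mm, top 134 mm, yaw 66.0°, and the size matches. Descending and gripping.

Emit:
arm_command(
  xyz=[
    [-1,0.5,-15],
    [0,0,-20],
    [0,0,-25],
    [0,0,-25],
    [0,0,-20],
    [0,0,-15],
    [0,0,-10],
    [0,0,-4],
    [0,0,0],
  ],
  spin=[0,0,0,0,0,0,0,0,0],
)

```text
time: 3.05
tool_pos: [0.4675, 0.0552, 0.2887]
tool_rot: [-3.141, 0.0, 1.151]
contact_force: [1.0, 0.2, 0.3]
opening: 0.0341
grip_force: 0.0
```

Emit:
arm_command(
  xyz=[
    [0,0,0],
    [0,0,0],
    [0,0,0],
    [0,0,0],
    [0,0,0],
  ],
  spin=[0,0,0,0,0],
  jaw=-1,
  squeeze=25,
)

```text
time: 3.55
tool_pos: [0.468, 0.0555, 0.2894]
tool_rot: [3.14, -0.0, 1.152]
contact_force: [1.7, -1.6, 4.8]
opening: 0.0224
grip_force: 25.0
```

The opening of 22 mm means the tips caught the hub rather than the 10 mm bar. I'll open, rise 5 mm and regrip.

Emit:
arm_command(
  xyz=[
    [0,0,0],
    [0,0,0],
    [0,0,3],
    [0,0,3],
    [0,0,0],
  ],
  spin=[0,0,0,0,0],
  jaw=-0.35,
)

```text
time: 4.05
tool_pos: [0.4676, 0.0557, 0.2951]
tool_rot: [3.141, -0.0, 1.152]
contact_force: [0.3, 0.9, -0.1]
opening: 0.0299
grip_force: 0.0
```

Emit:
arm_command(
  xyz=[
    [0,0,0],
    [0,0,0],
    [0,0,0],
    [0,0,0],
    [0,0,0],
    [0,0,0],
  ],
  spin=[0,0,0,0,0,0],
  jaw=-1,
)

```text
time: 4.65
tool_pos: [0.468, 0.0554, 0.2947]
tool_rot: [3.14, -0.0, 1.152]
contact_force: [4.6, -1.5, -4.8]
opening: 0.0099
grip_force: 25.0
```

Now on the bar, with 9.9 mm opening. Turning clockwise.

Emit:
arm_command(
  xyz=[
    [0,0,0],
    [0,0,0],
    [0,0,0],
    [0,0,0],
    [0,0,0],
    [0,0,0],
    [0,0,0],
    [0,0,0],
    [0,0,0],
    [0,0,0],
    [0,0,0],
    [0,0,0],
    [0,0,0],
  ],
  spin=[-3,-6,-6,-6,-6,-6,-6,-6,-6,-6,-5,-3,0],
)

```text
time: 5.95
tool_pos: [0.4682, 0.0551, 0.2947]
tool_rot: [3.14, -0.002, 0.016]
contact_force: [5.8, -4.2, -5.5]
opening: 0.0097
grip_force: 25.0
```

```bash
python3 -c "
from h import *
s=observe();print(s['torque'],s['contact_force'],np.degrees(s['tool_rot'][2]),s['grip_force'])"
```

```text
[-0.7815342  -0.94324774  0.12855014] [ 5.79236598 -4.23300816 -5.51887559] 0.9325433564672154 24.993388652801514
```

Emit:
arm_command(
  xyz=[
    [0,0,0],
    [0,0,0],
    [0,0,0],
    [0,0,0],
  ],
  spin=[-2.5,-2,-1.5,0],
)

```text
time: 6.35
tool_pos: [0.4682, 0.0551, 0.2948]
tool_rot: [3.14, -0.002, -0.087]
contact_force: [4.6, -5.3, -4.7]
opening: 0.0105
grip_force: 25.3
```

```bash
python3 -c "
from h import *
s=observe();print(s['torque'],s['contact_force'],np.degrees(s['tool_rot'][2]),s['grip_force'])"
```

```text
[-0.79352289 -0.94106349  0.41083506] [ 4.64910887 -5.2822649  -4.70307098] -4.979068379128352 25.250203907489777
```

Torque rose to 0.41 N m and the opening widened, so the knob is at its stop. Letting go, then lifting.

Emit:
arm_command(
  xyz=[
    [0,0,0],
    [0,0,0],
    [0,0,0],
    [0,0,5],
    [0,0,15],
    [0,0,25],
    [0,0,30],
    [0,0,30],
    [0,0,20],
    [0,0,0],
  ],
  spin=[0,0,0,0,0,0,0,0,0,0],
  jaw=-0.04,
)

```text
time: 7.35
tool_pos: [0.4676, 0.0559, 0.4227]
tool_rot: [-3.141, -0.005, -0.087]
contact_force: [-1.0, -0.0, 0.1]
opening: 0.0442
grip_force: 0.0
```

Run:
```python
from h import *
T=shot('top'); P=pts(T)
s=observe();print(s['tool_pos'],np.degrees(s['tool_rot']))
c=shot('wrist','w2.png')
P=pts(c); m=(P[...,2]>.126)&(P[...,2]<.142)&(np.hypot(P[...,0]-.467,P[...,1]-.0555)<.022)
q=P[m];print(len(q)); 
if len(q)>20: print(cv2.minAreaRect((q[:,:2]*1000).astype(np.float32)))
```

```text
[0.46733995 0.05585466 0.42081194] [-1.79984255e+02 -1.26461639e-01 -4.97911294e+00]
654
((466.9179382324219, 54.30227279663086), (33.980926513671875, 10.495240211486816), 64.58887481689453)
```

The choke is home again at about 65°. Next, a viewing pose short of the pull knob.

Emit:
arm_command(
  xyz=[
    [0,-20,0],
    [0,-20,0],
    [0,-20,0],
    [0,-20,0],
    [0,-20,0],
    [-2,-20,0],
    [-2,-20,0],
    [-2,-20,0],
    [-2,-20,0],
    [0,-18,0],
    [0,0,0],
    [0,0,0],
  ],
  spin=[7.1,7.1,7.1,7.1,7.1,7.1,7.1,7.1,7.1,7.1,0,0],
  jaw=0.2,
)

```text
time: 8.65
tool_pos: [0.4594, -0.1422, 0.4185]
tool_rot: [-3.139, -0.001, 1.148]
contact_force: [-0.1, 0.6, -0.5]
opening: 0.0551
grip_force: 0.0
```

Run:
```python
from h import *
import pickle
c=shot('wrist','w3.png'); pickle.dump(c,open('w3.pkl','wb'))
s=observe();print(s['tool_pos'],np.degrees(s['tool_rot']))
P=pts(c); R=np.array([[np.cos(np.radians(66)),np.sin(np.radians(66))],[-np.sin(np.radians(66)),np.cos(np.radians(66))]])
m=(P[...,2]>.095)&(P[...,2]<.13)&(np.hypot(P[...,0]-.485,P[...,1]+.088)<.035)&(c['img'].max(2)<70)
q=P[m];l=(q[:,:2]-[.485,-.088])@R.T*1000
print(len(q),l.min(0),l.max(0),q[:,2].max())
for x in range(-26,26,2):
    k=(l[:,0]>=x)&(l[:,0]<x+2)
    if k.sum()>3: print(x,np.percentile(l[k,1],[2,50,98]).round(1),(q[k,2].max()*1000).round(1))
m=(P[...,2]>.126)&(P[...,2]<.142)&(np.hypot(P[...,0]-.467,P[...,1]-.0555)<.022)
q=P[m];print(len(q),cv2.minAreaRect((q[:,:2]*1000).astype(np.float32)))
```

```text
[ 0.45941072 -0.14184859  0.41878652] [-1.79874294e+02 -2.64367932e-02  6.58572289e+01]
1171 [-16.50691749 -11.97421251] [16.01119179 18.13018715] 0.12220969911573965
-18 [-10.    2.3  15.4] 122.1
-16 [-11.3   4.1  17.3] 122.1
-14 [-11.1   1.6  16.6] 121.9
-12 [-8.8  3.1 14.9] 122.2
-10 [-5.2  2.7 11.4] 115.8
-8 [-5.1  3.1 11.3] 116.1
-6 [-5.1  3.8 11.3] 115.6
-4 [-5.1  3.  11.3] 116.4
-2 [-5.1  3.  11.3] 115.0
0 [-5.1  2.3 11.2] 115.8
2 [-5.1  3.8 11.2] 115.5
4 [-4.9  3.  11. ] 115.7
6 [-5.1  3.  11.2] 116.0
8 [-5.1  3.  11.2] 115.3
10 [-5.1  3.  11.1] 115.5
12 [-6.   3.4 13.5] 119.4
14 [-8.4  2.3 14.4] 119.0
0 ((0.0, 0.0), (0.0, 0.0), 0.0)
```

View pics/w3.png

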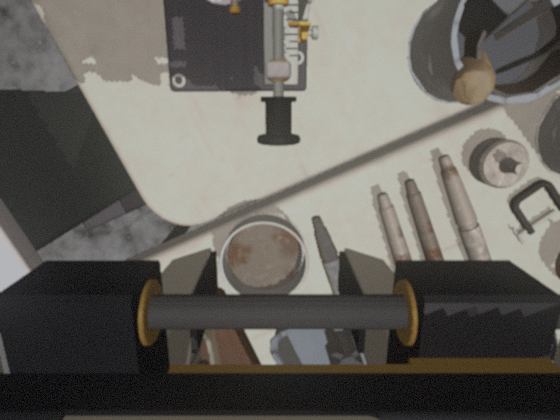

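The spool waist is at (277,120) with its flanges at rows 99 and 140, and the pointer and brass clip are near (300,30). Waist centre is about (482.7, -85.7) mm, which agrees with dead reckoning from the choke.

Emit:
arm_command(
  xyz=[
    [3,7,0],
    [5,12,0],
    [5,12,-5],
    [5,12,-10],
    [5,13,-15],
    [0,0,-20],
    [0,0,-25],
    [0,0,-25],
    [0,0,-22],
    [0,0,-18],
    [0,0,-10],
    [0,0,-5],
    [0,0,0],
  ],
  spin=[0,0,0,0,0,0,0,0,0,0,0,0,0],
)

```text
time: 10.0
tool_pos: [0.4826, -0.0859, 0.2643]
tool_rot: [-3.141, 0.0, 1.152]
contact_force: [-0.8, -0.1, 0.4]
opening: 0.055
grip_force: 0.0
```

Emit:
arm_command(
  xyz=[
    [0,0,0],
    [0,0,0],
    [0,0,0],
    [0,0,0],
    [0,0,0],
    [0,0,0],
    [0,0,0],
  ],
  spin=[0,0,0,0,0,0,0],
  jaw=-1,
  squeeze=40,
)

```text
time: 10.7
tool_pos: [0.4834, -0.0867, 0.2652]
tool_rot: [3.138, -0.0, 1.152]
contact_force: [6.1, -1.8, -0.7]
opening: 0.0189
grip_force: 40.4
```

Run:
```python
from h import *
import pickle
c=shot('wrist'); pickle.dump(c,open('w4.pkl','wb'))
cv2.imwrite('pics/w4.png',cv2.resize(c['img'][:260,100:460,::-1],None,fx=2,fy=2,interpolation=cv2.INTER_CUBIC))
s=observe();print(s['tool_pos'],np.degrees(s['tool_rot']),s['opening'],s['grip_force'],s['contact_force'])
```

```text
[ 0.4833718  -0.08668411  0.26514935] [ 1.79815621e+02 -1.62956564e-02  6.59975662e+01] 0.01895961702105584 40.382709433324635 [ 5.46135162 -0.30963334 -1.86379502]
```

View pics/w4.png

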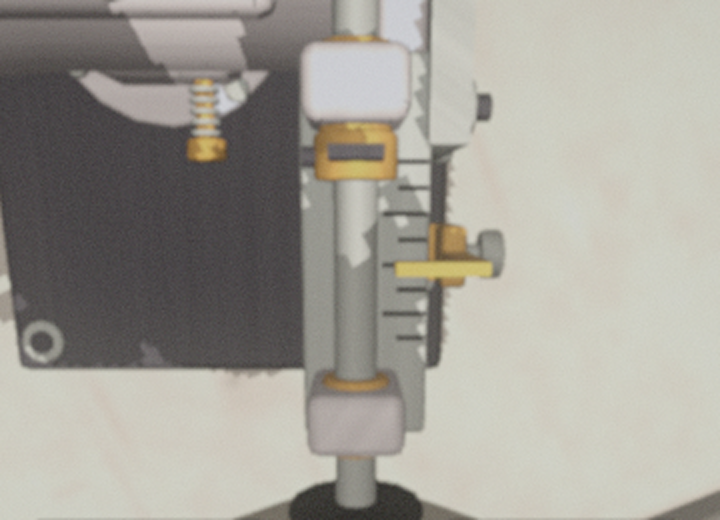

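The grip is on the waist. In the crop the dark pointer blade is at (356,152), the brass finger tip at (397-490,269), and the graduations line the rail. Next I measure the gap along stand x at z=120.

```bash
cat > gap.py <<'E'
from h import *
def gap(c,verbose=True):
    im=c['img'].astype(int); 
    yel=(im[...,0]>150)&(im[...,2]<120)&(im[...,0]-im[...,2]>70)
    dark=(im.max(2)<110)
    def rows(m,cols,lo,hi):
        col=m[lo:hi,cols[0]:cols[1]].sum(1)>=(cols[1]-cols[0])*.5
        r=np.where(col)[0]+lo; return r
    return yel,dark
def prof(c,u0,u1,v0,v1):
    return c['img'][v0:v1,u0:u1].mean(1).round().astype(int)
E
python3 - <<'E'
from gap import *
import pickle
c=pickle.load(open('w4.pkl','rb'))
print('ptr');[print(v,p) for v,p in zip(range(62,92),prof(c,270,287,62,92))]
print('fin');[print(v,p) for v,p in zip(range(124,144),prof(c,300,312,124,144))]
u=np.array([np.cos(np.radians(66)),np.sin(np.radians(66))])
for n,(uu,vv) in dict(ptop=(278,71.5),pbot=(278,80),ftop=(306,130.5),fbot=(306,138)).items():
    p=onz(c,uu,vv,.12); print(n,p, p[:2]@u*1000)
E
```

```text
ptr
62 [182 159 102]
63 [187 161  98]
64 [176 148  90]
65 [174 143  87]
66 [179 147  89]
67 [182 149  91]
68 [181 149  91]
69 [182 149  90]
70 [177 147  94]
71 [157 133  98]
72 [129 116 104]
73 [110 105 105]
74 [108 103 105]
75 [109 104 105]
76 [109 105 105]
77 [108 102 104]
78 [97 93 95]
79 [104  96  82]
80 [150 133  86]
81 [188 168 101]
82 [202 181 108]
83 [204 183 110]
84 [204 183 110]
85 [203 182 110]
86 [204 181 109]
87 [202 178 106]
88 [191 166 101]
89 [173 155 118]
90 [173 166 154]
91 [183 182 174]
fin
124 [152 152 143]
125 [152 152 143]
126 [153 153 144]
127 [152 152 144]
128 [152 151 144]
129 [148 145 138]
130 [154 143 116]
131 [183 166 105]
132 [202 185 111]
133 [205 189 114]
134 [205 189 114]
135 [204 188 114]
136 [205 189 114]
137 [200 185 120]
138 [181 170 132]
139 [159 155 141]
140 [151 151 143]
141 [150 151 143]
142 [146 146 137]
143 [119 118 111]
ptop [ 0.51629711 -0.01134277  0.12      ] 199.6348138882727
pbot [ 0.51527466 -0.01364717  0.12      ] 197.11377346937815
ftop [ 0.51729041 -0.03162533  0.12      ] 181.50978632900754
fbot [ 0.51635587 -0.03385317  0.12      ] 179.09444530054574
```

The gap is about 18.5 mm, inside the 13–31 mm range. Pulling about 17 mm first, then looking again.

Emit:
arm_command(
  xyz=[
    [-0.4,-0.9,0],
    [-0.8,-1.8,0],
    [-0.8,-1.8,0],
    [-0.8,-1.8,0],
    [-0.8,-1.8,0],
    [-0.8,-1.8,0],
    [-0.8,-1.8,0],
    [-0.8,-1.8,0],
    [-0.8,-1.8,0],
    [0,0,0],
    [0,0,0],
    [0,0,0],
  ],
  spin=[0,0,0,0,0,0,0,0,0,0,0,0],
)

```text
time: 11.95
tool_pos: [0.4769, -0.1012, 0.2652]
tool_rot: [3.138, -0.002, 1.151]
contact_force: [8.3, 4.2, -2.9]
opening: 0.0187
grip_force: 42.0
```

```bash
cat > g.py <<'E'
from h import *
import pickle,sys
c=shot('wrist'); pickle.dump(c,open(sys.argv[1]+'.pkl','wb'))
cv2.imwrite('pics/'+sys.argv[1]+'.png',cv2.resize(c['img'][40:160,200:360,::-1],None,fx=4,fy=4,interpolation=cv2.INTER_CUBIC))
s=observe();print(s['tool_pos'],s['opening'],s['grip_force'],s['contact_force'],s['time'])
im=c['img'].astype(int)
for n,a,b in (('ptr',270,287),('fin',302,310)):
    p=im[55:110,a:b].mean(1).round().astype(int); print(n,[(v+55,*q.tolist()) for v,q in enumerate(p)])
E
python3 g.py w5
```

```text
[ 0.47688775 -0.10113436  0.2651676 ] 0.019070467968528335 41.99860956519842 [ 7.53500312  5.36813827 -2.02900997] 12.0
ptr [(55, 180, 179, 171), (56, 181, 179, 171), (57, 180, 178, 170), (58, 174, 173, 165), (59, 168, 167, 158), (60, 161, 160, 153), (61, 156, 155, 147), (62, 149, 149, 141), (63, 144, 141, 131), (64, 150, 135, 112), (65, 166, 139, 92), (66, 177, 147, 87), (67, 179, 148, 86), (68, 180, 149, 88), (69, 179, 148, 86), (70, 173, 145, 90), (71, 149, 127, 95), (72, 116, 104, 99), (73, 102, 98, 99), (74, 104, 99, 101), (75, 104, 99, 100), (76, 103, 98, 100), (77, 100, 96, 98), (78, 89, 84, 86), (79, 104, 93, 73), (80, 154, 136, 82), (81, 186, 165, 96), (82, 197, 176, 104), (83, 197, 175, 103), (84, 195, 173, 102), (85, 196, 173, 102), (86, 198, 175, 103), (87, 196, 171, 99), (88, 187, 162, 101), (89, 171, 154, 122), (90, 171, 166, 153), (91, 178, 176, 168), (92, 181, 180, 172), (93, 181, 180, 171), (94, 181, 180, 171), (95, 181, 180, 171), (96, 181, 179, 171), (97, 180, 179, 170), (98, 181, 180, 171), (99, 180, 179, 171), (100, 180, 180, 171), (101, 181, 180, 171), (102, 181
[... 630 characters left out ...]
(77, 168, 168, 161), (78, 132, 130, 126), (79, 112, 104, 86), (80, 154, 140, 87), (81, 188, 172, 102), (82, 198, 182, 108), (83, 199, 184, 110), (84, 200, 184, 111), (85, 199, 182, 108), (86, 197, 180, 108), (87, 192, 178, 128), (88, 194, 188, 168), (89, 198, 197, 188), (90, 192, 192, 183), (91, 158, 157, 149), (92, 114, 112, 107), (93, 139, 138, 130), (94, 180, 179, 170), (95, 197, 197, 188), (96, 199, 199, 190), (97, 199, 199, 190), (98, 198, 198, 189), (99, 199, 198, 190), (100, 199, 199, 189), (101, 199, 199, 190), (102, 200, 200, 191), (103, 193, 193, 184), (104, 161, 161, 152), (105, 122, 120, 114), (106, 140, 139, 132), (107, 182, 181, 172), (108, 197, 196, 188), (109, 200, 200, 191)]
```

View pics/w5.png

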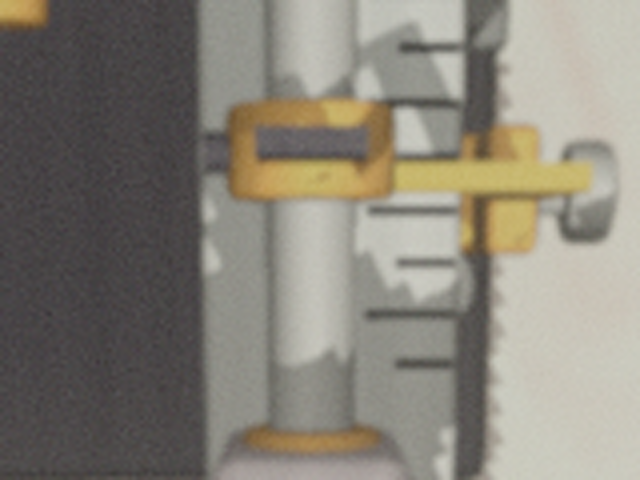

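The pointer sits at rows 71.4–79.4 and the finger at 79.6–87.3, so about 2.4 mm remains.

Emit:
arm_command(
  xyz=[
    [-0.5,-1.1,0],
    [-0.5,-1.1,0],
    [0,0,0],
    [0,0,0],
    [0,0,0],
  ],
  spin=[0,0,0,0,0],
)

```text
time: 12.5
tool_pos: [0.4759, -0.1033, 0.2652]
tool_rot: [3.138, -0.002, 1.152]
contact_force: [8.4, 5.0, -1.9]
opening: 0.0188
grip_force: 42.1
```

```bash
sed -i 's/im\[55:110/im[66:84/; s/v+55/v+66/' g.py; python3 g.py w6
```

```text
[ 0.47594388 -0.10328099  0.26516345] 0.01899449968730057 42.13157348334789 [ 8.68629541  5.75981814 -2.22798096] 12.55
ptr [(66, 165, 131, 77), (67, 167, 132, 77), (68, 168, 134, 78), (69, 170, 136, 79), (70, 165, 135, 84), (71, 143, 121, 93), (72, 114, 104, 98), (73, 103, 99, 101), (74, 102, 97, 99), (75, 103, 99, 100), (76, 103, 99, 100), (77, 98, 93, 95), (78, 87, 83, 84), (79, 105, 93, 73), (80, 153, 135, 82), (81, 186, 165, 96), (82, 197, 176, 103), (83, 198, 177, 104)]
fin [(66, 173, 174, 166), (67, 176, 176, 168), (68, 180, 180, 172), (69, 184, 184, 176), (70, 180, 180, 172), (71, 161, 160, 151), (72, 157, 149, 120), (73, 179, 164, 102), (74, 196, 180, 106), (75, 198, 182, 107), (76, 198, 182, 108), (77, 198, 183, 110), (78, 199, 182, 108), (79, 194, 178, 112), (80, 185, 174, 138), (81, 187, 183, 170), (82, 196, 196, 187), (83, 200, 200, 190)]
```

View pics/w6.png

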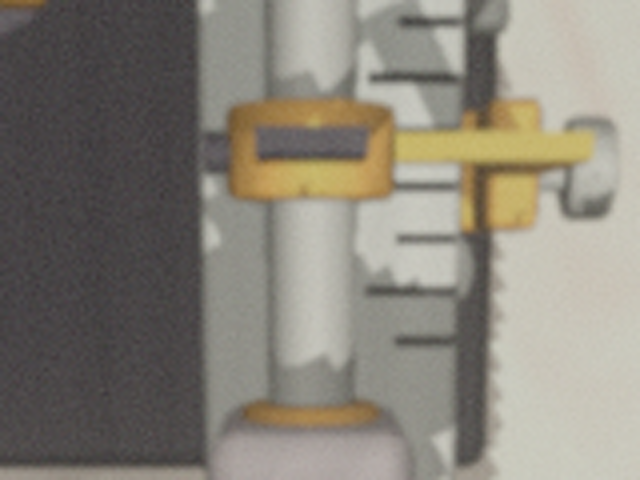

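Nearly aligned: the upper edges are at 71.4 and about 72.0, leaving about 0.2 mm. A final nudge, then check alignment and the choke angle.

Emit:
arm_command(
  xyz=[
    [-0.1,-0.2,0],
    [0,0,0],
    [0,0,0],
    [0,0,0],
    [0,0,0],
    [0,0,0],
  ],
  spin=[0,0,0,0,0,0],
)

```text
time: 13.15
tool_pos: [0.4759, -0.1034, 0.2652]
tool_rot: [3.138, -0.003, 1.152]
contact_force: [9.7, 5.0, -1.4]
opening: 0.0189
grip_force: 42.3
```

```bash
python3 g.py w7
python3 - <<'E'
from h import *
import pickle
for n,c in (('before',pickle.load(open('c0.pkl','rb'))['scene']),('after',shot('scene'))):
    P=pts(c);m=(P[...,2]>.122)&(P[...,2]<.145)&(np.hypot(P[...,0]-.467,P[...,1]-.0555)<.024);q=P[m]
    print(n,len(q),q.mean(0) if len(q) else '',cv2.minAreaRect((q[:,:2]*1000).astype(np.float32)) if len(q)>4 else '')
E
```

```text
[ 0.47587781 -0.10341689  0.2651823 ] 0.01851839667226537 42.25047513842583 [ 8.49282988  6.54243886 -2.1095679 ] 13.2
ptr [(66, 164, 130, 76), (67, 167, 133, 78), (68, 169, 133, 79), (69, 169, 135, 79), (70, 163, 131, 83), (71, 141, 118, 91), (72, 113, 103, 98), (73, 103, 99, 100), (74, 102, 97, 99), (75, 103, 98, 99), (76, 103, 99, 100), (77, 99, 94, 96), (78, 89, 85, 85), (79, 106, 95, 74), (80, 155, 136, 81), (81, 187, 167, 98), (82, 197, 177, 104), (83, 198, 177, 104)]
fin [(66, 174, 174, 166), (67, 177, 177, 169), (68, 180, 180, 171), (69, 182, 182, 175), (70, 177, 178, 170), (71, 166, 162, 147), (72, 178, 165, 118), (73, 194, 178, 107), (74, 198, 181, 106), (75, 198, 182, 108), (76, 199, 182, 110), (77, 199, 182, 108), (78, 194, 177, 104), (79, 182, 166, 114), (80, 180, 172, 149), (81, 190, 188, 178), (82, 197, 197, 187), (83, 196, 196, 187)]
before 54 [0.46568383 0.05910394 0.12922501] ((465.5180969238281, 58.00025939941406), (32.81721115112305, 10.191862106323242), 70.5323257446289)
after 51 [0.46557676 0.05864762 0.12958418] ((466.05023193359375, 58.286006927490234), (32.290199279785156, 10.73295783996582), 64.38095092773438)
```

The edges now coincide (finger about 71.6–79.6, pointer 71.4–79.5), and the choke is home within noise. Handing in.

```bash
python3 -c "
from cell import *
print(hand_in())"
```

```text
the job is handed in; nothing more can be done
None
```

The job is handed in at about 13 s: I turned the choke to its stop and let it spring back home, then drew the throttle out about 18.4 mm so the pointer lines up with the index clip (to about 0.1 mm by the wrist camera), with the gripper still holding the knob.

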